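# Turn the jewellery display wheel to its feature clip

## Robot

A 7-joint arm with a two-finger parallel gripper is mounted at the origin on the work surface. World frame = base frame: x ahead of the robot, y to its left, z up, the work surface at z = 0. Lengths are in m, angles in rad, forces in N, time in s.
With the tool pointing down it reaches from about 0.35 to 0.9 m from the base axis. Payload 8.1 kg.
Tool frame: the origin (TCP) lies at the very end of the fingers, on their centre line; the grasp point (between the pads) lies 19 mm behind it (bot.pinch_z is the distance from the TCP to the grasp point, in m); z points along the fingers, y is the line along which they close (so a half turn about z gives the same grasp; the last joint's range is limited). The gripper opens to 85 mm and grips with 20 to 120 N. Pads are 22 mm wide; open, the fingers measure 114 mm over their backs; the gripper's body (76 mm by 85 mm) begins 54 mm behind the grasp point. The pads swing forward as they close: fully open they stand 13 mm farther back than shut.
Start: joints at [-1.271, 0.434, 0.025, 1.573, -0.012, 1.134, -0.075], TCP at [0.245, 0.575, 0.231] pointing down, gripper open.
Joint ranges: [-2.62, 2.62], [-0.44, 2.09], [-1.27, 1.32], [0.08, 2.57], [-1.32, 4.46], [0.12, 2], [-2.74, 2.74]. Speed limits (rad/s): [2.22, 2.22, 3.01, 3.01, 3.14, 3.14, 3.14].

## Interface

Orientations are given as a unit quaternion [w, x, y, z].
In Python, from rig import status, imaging, bot gives the robot as it stands.
- The arm moves only by the tool servo_tool, never from a script. Its argument "rows" is a list of rows, each a list of 2 entries, a list of its own where there are three numbers: the shift along the tool's x, y, z scaled (see below), then the turn about the tool's z scaled (see below). A call has 1 to 5 rows; each row is the pose to reach, as a shift and turn from the pose commanded when the call began, along the tool's axes at that moment; what a row does not reach only later rows make up. The controller multiplies each number of a shift by 0.75 m and each number of a turn by 60 degrees. A row lasts 1/8 s, in which the tool goes at most 62.5 mm and 10.7 degrees, less where a joint would pass 70% of its speed; a pose out of reach is approached as far as the arm can. A call with a number of a shift or a turn outside -1 to 1 is refused whole. A call with a gripper value outside its range is refused whole. "grip" is the finger opening in mm, from 0 to 85.4, set as the call begins (left out, the last holds). The fingers move at their own pace and stop on an object; "force" is the grip in N (left out, the last holds). Time passes only in rows, so rows that repeat a pose let the fingers close. It gives the time, the measured TCP pose, the force, the opening and the grip force at its end, in the units of the state.
- status.read_state(): the state, without advancing time (a new reading comes with each control period).
- imaging.capture(name): name is "side" or "top"; returns (picture, depth): 384x512x3 uint8, blue, green, red; 384x512 float32, m along the optical axis (not along the pixel's ray), 0 where there is no reading.
- imaging.camera_model(name): a dict with "fx", "fy", "cx", "cy" (pixels), "R" (3x3) and "t" (3): a world point X has camera coordinates R X + t. Camera axes: x right, y down, z forward; pixel columns grow to the right and rows downward; lengths in m; the calibration is good to about 2 mm. A picture is of the moment at which its call begins. camera_model takes no time and is no camera call.
- bot.sign_off(): hands the job in; it is judged then, once.
The state is a dict: "time": time; "qpos": joint angles; "dq": joint speeds; "joint_efforts": joint torques, N m; "eef_pos": TCP position; "eef_rot": TCP orientation; "force": force on the tool from outside, world axes, zero at the start; "ft_torque": the same for the moment, N m; "width": finger opening in m; "finger_force": force on a finger pad.
Only numpy, scipy, OpenCV 4.12 (cv2) and the standard library are available. Lean on these libraries where they do the work, as an engineer would, in place of code of your own. Each camera call takes 0.05 s, during which the arm holds its last target. There are 200 camera calls.

## Task

On the jewellery stall, gently turn the upright display wheel until its one short stem with the little round card clip points straight up, and leave it at rest there. Do it by pushing the long spokes that stick out past the rim with a fingertip, at least two pushes one after the other, taking the finger off in between. Don't touch the stem, don't set the wheel spinning, and don't shift or lift the stand or disturb the other wares.

Things in the scene. Friction and masses are not known exactly. Their poses are not given: they have to be found in the camera images.
- wheel (a joint): turn of the wheel about its axle in rad; 0 (or any whole number of turns, 2 pi) when the stem points straight up. It grows counterclockwise as seen from the customer's side (from +x of the stand, looking back at the robot), so a small positive value leans the stem towards the stand's -y. Turns freely through many turns, held by friction of about 0.12 N m (1 N at 110 mm from the axle), so it stays where it is left.
- hub (a point): centre of the wheel, 183 mm above the table, on the stand (it does not turn with the wheel). x axis = the level axle of the wheel, pointing away from the robot (the stand may be yawed); y level in the wheel's plane; z up. The wheel's plane is this frame's y-z plane: pale wooden rim 154 mm outer diameter and 14 mm thick.
- spokes: the six brass spokes of the wheel, one rigid piece; origin at the centre of the wheel, x along the axle; it turns with the wheel. Plain round rods 8 mm thick, 60 degrees apart, at 30, 90, 150, 210, 270 and 330 degrees from its z axis in its y-z plane; each runs from the hub out past the rim to a 12 mm ball centred 147 mm from the axle (end at 153 mm). All six are alike.
- stem: the one short brass stem on the rim, midway between two spokes, ending in a 26 mm round two-plate card clip, 8 mm thick; not to be touched. Origin at the centre of the wheel (not at the clip), z axis from there through the stem; the clip's centre is 90 mm and its top 103 mm out along z. Its z axis straight up is the goal.
- stand: loose heavy stand of the wheel, about 2.3 kg: marble foot 140 mm (x) by 220 mm (y) by 20 mm, and a dark wooden post 22 by 36 mm, up to 195 mm high, 45 mm from the wheel's plane on the robot's side (-x). Origin under the middle of the foot, right under the wheel's centre; x is the axle's direction.
- ring_cone: bystander: turned wooden ring cone, 44 mm wide, 75 mm high; origin under its middle
- bead_jar: bystander: glass jar with wooden cap, 54 mm wide, 75 mm high; origin under its middle
- gift_box: bystander: cardboard box 75 by 75 by 30 mm; origin under its middle
- bust: bystander: small wooden necklace block, 45 by 60 mm foot, 97 mm high; origin under its middle
- dish: bystander: round marble dish 110 mm wide, 16 mm high; origin under its middle
- bangle: bystander: brass bangle lying flat, 68 mm wide, 8 mm high; origin under its middle
- trinket_case: bystander: dark wooden case 60 by 90 by 35 mm; origin under its middle

How it is judged:
On the way, in this order (a step that is already met when the one before it is completed fails the run):
1. a finger pushes a spoke (contact force between spokes and the fingers above 0.3 N), for 0.05 s.
2. the finger leaves the spokes (contact force between spokes and the fingers below 0.05 N), for 0.2 s.
3. a finger pushes a spoke again (contact force between spokes and the fingers above 0.3 N), for 0.05 s.
At the end, for the whole second after the job is handed in: the stem points straight up within 0.08 rad, the wheel is at rest (under 0.05 rad/s) with the finger off its spokes, and the stand is upright (within 0.05 rad) and within 20 mm of where it stood (angle between stem's own z axis and vertical below 0.08 rad and velocity of joint wheel between -0.05 and 0.05 rad/s and distance of stand from where it was at the start of the episode below 0.02 m and angle between stand's own z axis and vertical below 0.05 rad and contact force between spokes and the fingers below 0.05 N); the robot touches nothing.
It fails at once if the stem or its clip is touched (over 0.5 N) (contact force between stem and the fingers above 0.5 N or contact force between stem and the arm above 0.5 N).
It fails at once if the wheel is set spinning (over 4 rad/s) (velocity of joint wheel above 4 rad/s or velocity of joint wheel below -4 rad/s).
It fails at once if the stand is shifted over 30 mm, lifted over 8 mm or tipped over 0.15 rad (distance of stand from where it was at the start of the episode above 0.03 m or height (world z) of stand above 0.008 m or angle between stand's own z axis and vertical above 0.15 rad).
It fails at once if a bystander is moved over 30 mm or tipped over 0.3 rad (distance of any of ring_cone, bead_jar, gift_box, bust, dish, bangle, trinket_case from where it was at the start of the episode above 0.03 m or angle between any of ring_cone, bead_jar, gift_box, bust, dish, bangle, trinket_case's own z axis and vertical above 0.3 rad).
It also fails if it takes over 64 s, if anything falls off the work surface, if the arm or the gripper's body presses on something with over 40 N, if the wrist force passes 120 N, or if a joint passes its speed limit or range.

## Working session

There is one attempt and no reset: what is moved stays moved. The work goes in short steps, Python scripts to look and compute and a tool call to move; the robot and the scene stay as the last step left them, time stands still between calls to the robot, and variables do not carry over. Pictures are saved under pics/ and viewed, at most 10 in all, crops included, and the job is handed in when it is done.

Besides the shell and the picture viewer there is one more tool, called after "Emit:" as name(argument=value, ...) on one line, values as JSON. servo_tool: Moves the arm, as the interface text tells. Its arguments: {"type":"object","properties":{"rows":{"type":"array","items":{"type":"array"}},"grip":{"type":"number"},"force":{"type":"number"}},"required":["rows"]}

```bash
mkdir -p pics; ls; python3 - <<'E'
from rig import status, imaging, bot
import cv2,numpy as np
for n in("side","top"):
    p,d=imaging.capture(n); cv2.imwrite(f"pics/{n}0.png",p); np.save(f"pics/{n}0.npy",d)
    m=imaging.camera_model(n); R=np.array(m["R"]);print(n,m["fx"],m["cx"],m["cy"],R.round(3).tolist(),(-R.T@np.array(m["t"])).round(3))
s=status.read_state();print({k:s[k] for k in("time","eef_pos","eef_rot","force","width")})
E
```

```text
pics
side 377.4989825816528 253.15062719080373 193.1208480258764 [[0.994, -0.111, 0.02], [-0.054, -0.625, -0.779], [0.099, 0.773, -0.627]] [ 0.496 -0.745  0.759]
top 449.87472927249746 250.28424733561323 182.87938052965268 [[-0.017, -1.0, -0.001], [-0.981, 0.017, -0.191], [0.191, -0.002, -0.982]] [0.395 0.056 1.195]
{'time': 0.1, 'eef_pos': array([0.24484373, 0.5745588 , 0.23062805]), 'eef_rot': array([-7.97174929e-05,  2.00071497e-01,  9.79781059e-01, -6.82785602e-04]), 'force': array([-0.17545797,  0.06990985, -0.23802186]), 'width': 0.08523850868412383}
```

View pics/side0.png

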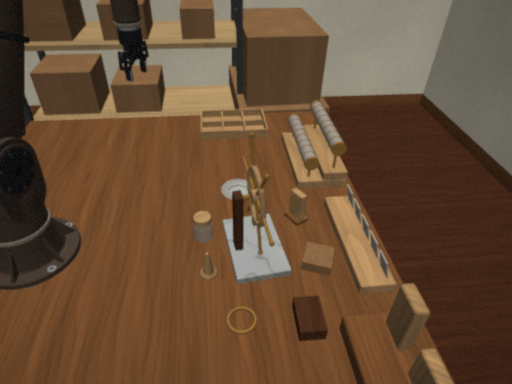

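View pics/top0.png

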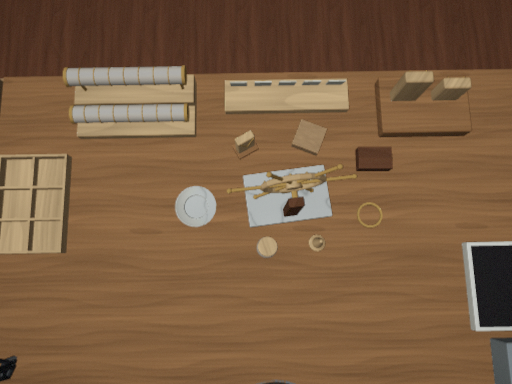

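The side view shows the wheel at about (257,190), nearly edge-on, with its marble foot at (255,247). The top view shows the foot at (287,195). I'll get the foot pose next, then put the wheel points into the stand frame.

```bash
cat > h.py <<'E'
import cv2,numpy as np
from rig import status, imaging, bot
def cloud(n,d):
    m=imaging.camera_model(n);R=np.array(m["R"]);t=np.array(m["t"])
    v,u=np.mgrid[:d.shape[0],:d.shape[1]]
    c=np.stack([(u-m["cx"])/m["fx"]*d,(v-m["cy"])/m["fy"]*d,d],-1)
    return (c-t)@R
E
python3 - <<'E'
from h import *
P={};C={}
for n in("side","top"):
    C[n]=cv2.imread(f"pics/{n}0.png"); P[n]=cloud(n,np.load(f"pics/{n}0.npy"))
for n in P:
    hsv=cv2.cvtColor(C[n],cv2.COLOR_BGR2HSV); q=P[n]
    m=(hsv[...,1]<60)&(hsv[...,2]>120)&(abs(q[...,2]-.02)<.012)
    m=m.astype(np.uint8); k,l,st,ce=cv2.connectedComponentsWithStats(cv2.morphologyEx(m,cv2.MORPH_CLOSE,np.ones((9,9))))
    ks=[i for i in range(1,k) if st[i,4]>300]
    for i in ks:
        pts=q[(l==i)&(m>0)]; r=cv2.minAreaRect((pts[:,:2]*1000).astype(np.float32)); print(n,st[i],r,pts[:,2].mean().round(4))
E
```

```text
side [309  11 140   6 566] ((1860.354736328125, 2301.39794921875), (1160.43115234375, 70.9343490600586), 0.981054961681366) 0.02
side [ 223  214   68   66 2605] ((592.0194702148438, -46.951751708984375), (139.1050262451172, 219.8394317626953), 6.743522644042969) 0.0187
top [ 243  165   89   62 3051] ((590.8106689453125, -42.921913146972656), (139.9488067626953, 218.88046264648438), 6.832683086395264) 0.0204
top [ 175  186   41   40 1302] ((566.9943237304688, 200.5330810546875), (106.1445083618164, 105.0972671508789), 89.37659454345703) 0.0131
top [ 462  241   50   90 1000] ((349.80517578125, -554.3218383789062), (117.23686218261719, 220.1424102783203), 89.33453369140625) 0.0252
```

```bash
cat >> h.py <<'E'
S=np.array([.5914,-.045,0]);A=np.radians(6.79)
Rs=np.array([[np.cos(A),-np.sin(A),0],[np.sin(A),np.cos(A),0],[0,0,1]])
def wheelpts(name):
    out=[]
    for n in("side","top"):
        p,d=imaging.capture(n); q=(cloud(n,d)-S)@Rs; cv2.imwrite(f"pics/{name}_{n}.png",p)
        m=(d>0)&(abs(q[...,0])<.02)&(abs(q[...,1])<.17)&(q[...,2]>.026)&(q[...,2]<.35)
        out.append((n,q[m],p[m]))
    return out
def plot(name):
    im=np.zeros((600,800,3),np.uint8)
    o=wheelpts(name)
    for i,(n,q,c) in enumerate(o):
        # viewed from +x (customer): +y to the right
        X=(200+400*i+q[:,1]*1150).astype(int);Y=(300-(q[:,2]-.183)*1150).astype(int)
        for x,y,k in zip(X,Y,c):
            if 0<=y<600: cv2.circle(im,(x,y),2,[int(min(255,v*1.3)) for v in k],-1)
        cv2.circle(im,(200+400*i,300),int(.077*1150),(255,0,0),1);cv2.circle(im,(200+400*i,300),int(.147*1150),(0,255,0),1)
        cv2.circle(im,(200+400*i,300),int(.09*1150),(0,0,255),1)
    cv2.imwrite(f"pics/{name}.png",im); return o
E
python3 - <<'E'
from h import *
o=plot("w1")
for n,q,c in o:
    r=np.hypot(q[:,1],q[:,2]-.183); th=np.degrees(np.arctan2(-q[:,1],q[:,2]-.183))
    for lo,hi,l in((.11,.16,'sp'),(.082,.105,'st')):
        m=(r>lo)&(r<hi); h,_=np.histogram(th[m],72,(-180,180)); print(n,l,[(int(-177.5+5*i),int(v)) for i,v in enumerate(h) if v>2])
    m=r<.16; print(n,q[m,0].mean(), r[r<.16].max())
E
```

```text
side sp [(-147, 13), (-142, 3), (-82, 33), (-22, 67), (37, 42), (92, 48), (97, 26), (152, 50), (157, 5)]
side st [(-177, 6), (-167, 4), (-82, 12), (-22, 30), (37, 13), (92, 20), (97, 9), (152, 26), (157, 3), (177, 7)]
side -0.001614761968670371 0.15497121308828882
top sp [(-142, 37), (-82, 75), (-27, 9), (-22, 42), (32, 65), (37, 8), (92, 50), (97, 8), (152, 11), (157, 6)]
top st [(-172, 3), (-167, 3), (-142, 8), (-82, 31), (-22, 13), (32, 27), (92, 29), (97, 4)]
top -0.002211919296230408 0.15823077763078766
```

View pics/w1.png

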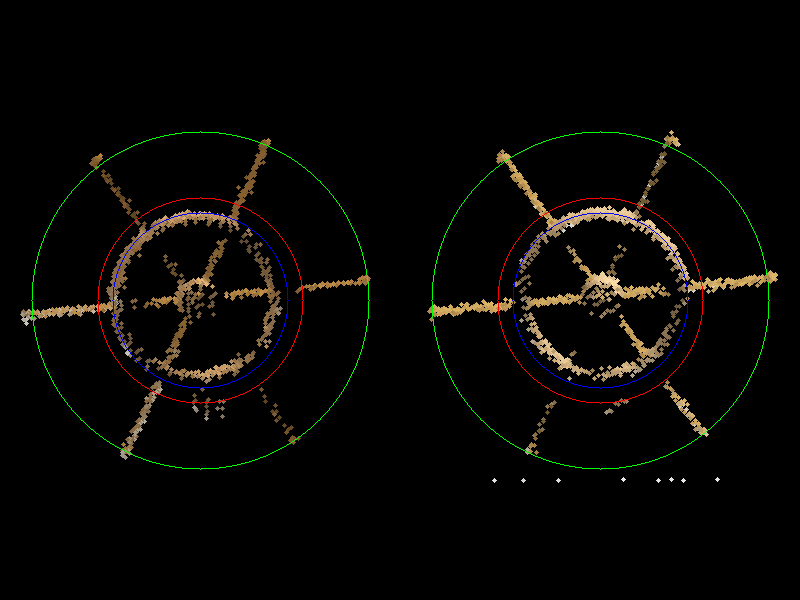

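The plot has +y to the right, seen from the customer's side. The stem clip is at (208,405) in the left panel, so it points almost straight down, and the spokes sit at about -22, 36, 95, 155, -145 and -83 deg. Next I'll get the exact angle and the approach shift.

```bash
cat >> h.py <<'E'
def angle(name):
    for n,q,c in wheelpts(name):
        r=np.hypot(q[:,1],q[:,2]-.183); th=np.arctan2(-q[:,1],q[:,2]-.183)
        m=(r>.085)&(r<.153)&(q[:,2]>.05)
        # ccw angle about hub; spokes at phi+30+60k ; iterate per-spoke
        ph=np.angle(np.exp(6j*(th[m]-np.pi/6)).mean())/6
        s=(r>.083)&(r<.105)&(abs(np.angle(np.exp(6j*(th-np.pi/6-ph))))>2.2)
        print(n,"phi mod 60:",np.degrees(ph).round(2),"stem-like deg:",np.sort(np.degrees(th[s]).round()).astype(int).tolist())
from scipy.spatial.transform import Rotation as Ro
def tcp():
    s=status.read_state();R=Ro.from_quat(np.roll(s["eef_rot"],-1)).as_matrix()
    p=(s["eef_pos"]-S)@Rs-[0,0,.183]; return s,R,p
def shift(y,h,x=0):
    s,R,p=tcp(); d=R.T@Rs@(np.array([x,y,h])-p)
    print("t",round(s["time"],2),"wheel-frame tcp mm",(p*1e3).round(1),"shift units",(d/.75).round(4),"toolx/y in wheel",(Rs.T@R)[:,:2].T.round(3).tolist(),"F",s["force"].round(2))
E
python3 - <<'E'
from h import *
angle("w2"); shift(.105,.19)
E
```

```text
side phi mod 60: 5.89 stem-like deg: [-178, -177, -176, -176, -176, -176, -171, -170, -170, -169, -169, 177, 177, 177, 178, 178, 179]
top phi mod 60: 5.51 stem-like deg: [-177, -176, -174, -171, -170, -168, -167]
t 0.3 wheel-frame tcp mm [-270.7  656.4   48.1] shift units [-0.6792 -0.4578 -0.189 ] toolx/y in wheel [[-0.867, 0.498, -0.0], [0.498, 0.867, -0.0]] F [-0.79  0.01 -0.48]
```

Emit:
servo_tool(rows=[[[0,0,-0.08],0],[[0,0,-0.16],-0.1],[[0,0,-0.19],-0.2],[[-0.05,-0.03,-0.19],-0.3],[[-0.1,-0.065,-0.19],-0.4]], grip=0)

```text
time: 0.92
eef_pos: [0.2953, 0.5002, 0.3738]
eef_rot: [0.0, -0.01, 1.0, 0.0]
force: [0.1, -0.3, -0.6]
width: -0.0003
finger_force: 0.0
```

```bash
python3 -c "
from h import *
shift(.105,.19)"
```

```text
t 0.93 wheel-frame tcp mm [-229.6  576.4  190.8] shift units [-0.3661 -0.5955  0.001 ] toolx/y in wheel [[-0.995, 0.098, -0.0], [0.098, 0.995, 0.0]] F [ 0.14 -0.35 -0.57]
```

Emit:
servo_tool(rows=[[[-0.04,-0.065,0],-0.09],[[-0.08,-0.13,0],-0.09],[[-0.12,-0.2,0],-0.09],[[-0.16,-0.26,0],-0.09],[[-0.2,-0.325,0],-0.09]])

```text
time: 1.55
eef_pos: [0.4495, 0.2579, 0.374]
eef_rot: [0.0, -0.055, 0.998, 0.0]
force: [0.6, 0.3, 0.1]
width: 0.0002
finger_force: 0.0
```

```bash
python3 -c "
from h import *
shift(.105,.19)"
```

```text
t 1.55 wheel-frame tcp mm [-105.1  317.5  191. ] shift units [-0.1424 -0.2823  0.0012] toolx/y in wheel [[-1.0, 0.008, -0.0], [0.008, 1.0, 0.0]] F [0.62 0.26 0.1 ]
```

Emit:
servo_tool(rows=[[[-0.04,-0.07,0],0],[[-0.08,-0.14,0],0],[[-0.11,-0.21,0],0],[[-0.142,-0.28,0],0],[[-0.142,-0.28,0],0]])

```text
time: 2.17
eef_pos: [0.5792, 0.0567, 0.3735]
eef_rot: [0.0, -0.051, 0.999, -0.001]
force: [-0.3, 1.0, 0.7]
width: -0.0001
finger_force: 0.0
```

```bash
python3 -c "
from h import *
shift(.105,.19)"
```

```text
t 2.17 wheel-frame tcp mm [-1.000e-01  1.024e+02  1.905e+02] shift units [-0.0001  0.0034  0.0007] toolx/y in wheel [[-1.0, 0.017, -0.0], [0.017, 1.0, -0.003]] F [-0.29  1.    0.66]
```

Emit:
servo_tool(rows=[[[0,0,0.04],0],[[0,0,0.08],0],[[0,0,0.12],0],[[0,-0.008,0.12],0],[[0,-0.016,0.12],0]])

```text
time: 2.8
eef_pos: [0.5795, 0.0505, 0.2851]
eef_rot: [0.001, -0.055, 0.998, 0.0]
force: [-0.3, -0.5, 0.2]
width: 0.0002
finger_force: 0.0
```

```bash
python3 -c "
from h import *
shift(-.055,.1)"
```

```text
t 2.8 wheel-frame tcp mm [ -0.5  96.2 102.1] shift units [-0.0023 -0.2016  0.0027] toolx/y in wheel [[-1.0, 0.008, -0.001], [0.008, 1.0, 0.0]] F [-0.28 -0.47  0.21]
```

Emit:
servo_tool(rows=[[[0,-0.013,0],0],[[0,-0.027,0],0],[[0,-0.04,0],0],[[0,-0.053,0],0],[[0,-0.067,0],0]])

```text
time: 3.42
eef_pos: [0.5874, 0.0045, 0.2922]
eef_rot: [0.006, -0.057, 0.998, 0.003]
force: [-16.4, 11.7, 55.2]
width: -0.0001
finger_force: 29.1
```

Emit:
servo_tool(rows=[[[0,-0.013,0],0],[[0,-0.027,0],0],[[0,-0.04,0],0],[[0,-0.053,0],0],[[0,-0.067,0],0]])

```text
time: 4.05
eef_pos: [0.594, -0.0523, 0.2905]
eef_rot: [0.007, -0.054, 0.999, -0.001]
force: [2.1, -2.2, 15.9]
width: 0.0001
finger_force: 6.1
```

```bash
python3 -c "
from h import *
shift(-.055,.1);angle('w3')"
```

```text
t 4.05 wheel-frame tcp mm [  1.7  -7.6 107.5] shift units [ 0.0018 -0.0632  0.0102] toolx/y in wheel [[-1.0, 0.01, -0.013], [0.01, 1.0, -0.003]] F [ 2.15 -2.16 15.94]
side phi mod 60: -18.64 stem-like deg: [-145, -144, -143, -142, -140, -138, -137]
top phi mod 60: -15.35 stem-like deg: [-143, -140, -139, -136, -135, -134, -131, -131, -130, -130, -130, -129, -129, -128, -127, -127]
```

The push turned the wheel about 37 deg, but there was an upward force on the tool. I'll check for contact.

```bash
python3 - <<'E'
import cv2,numpy as np
a=cv2.resize(cv2.imread("pics/w3_side.png")[90:290,170:340],None,fx=2.3,fy=2.3,interpolation=2)
b=cv2.resize(cv2.imread("pics/w3_top.png")[130:260,200:350],None,fx=2.6,fy=2.6,interpolation=2)
h=max(a.shape[0],b.shape[0]);p=lambda i:cv2.copyMakeBorder(i,0,h-i.shape[0],0,0,0)
cv2.imwrite("pics/v3.png",np.hstack([p(a),p(b)]))
E
```

```text
(no output)
```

View pics/v3.png

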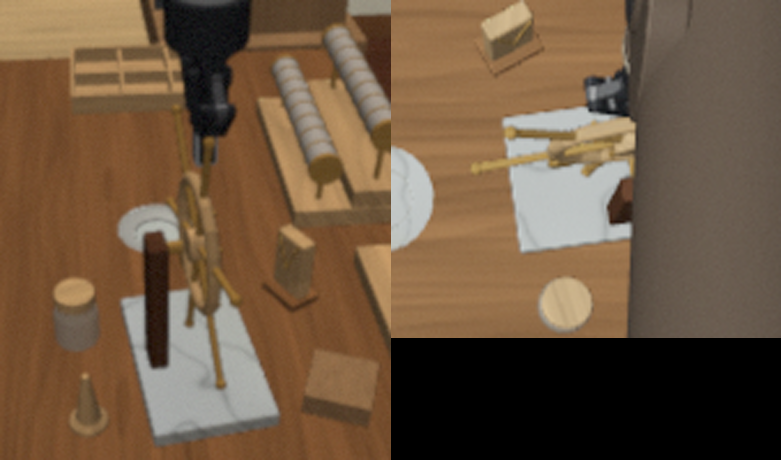

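The side crop, around (205,130), shows slim pads only about 30 mm long. The black linkage above them bulges out and was resting on the spoke's ball. I'll raise the tool so that only the tip overlaps the spoke, then continue.

Emit:
servo_tool(rows=[[[0,0.0,-0.014],0],[[0,0,-0.026],0],[[0,-0.012,-0.022],0],[[0,-0.024,-0.018],0],[[0,-0.035,-0.013],0]])

```text
time: 4.78
eef_pos: [0.5928, -0.0764, 0.2929]
eef_rot: [-0.0, -0.055, 0.998, -0.0]
force: [0.0, 1.8, 1.8]
width: 0.0002
finger_force: 0.6
```

```bash
python3 -c "
from h import *
shift(-.055,.097)"
```

```text
t 4.78 wheel-frame tcp mm [ -2.3 -31.3 109.9] shift units [-0.0033 -0.0315  0.0171] toolx/y in wheel [[-1.0, 0.009, 0.001], [0.009, 1.0, 0.0]] F [0.03 1.82 1.81]
```

Clean contact now (about 2 N). I'll finish this push, then back off and lift.

Emit:
servo_tool(rows=[[[0,-0.01,0.006],0],[[0,-0.02,0.011],0],[[0,-0.03,0.016],0],[[0,-0.03,0.016],0],[[0,-0.015,0.014],0]])

```text
time: 5.4
eef_pos: [0.5941, -0.0873, 0.283]
eef_rot: [-0.0, -0.054, 0.999, -0.0]
force: [-0.2, 0.1, 0.2]
width: 0.0002
finger_force: 0.0
```

Emit:
servo_tool(rows=[[[0,0.012,0],0],[[0,0.012,-0.07],0],[[0,0.012,-0.13],0],[[0,0.08,-0.13],0],[[0,0.16,-0.13],0]])

```text
time: 6.02
eef_pos: [0.581, 0.0337, 0.3815]
eef_rot: [0.001, -0.054, 0.999, 0.0]
force: [1.2, 1.6, -0.1]
width: 0.0001
finger_force: 0.0
```

```bash
python3 -c "
from h import *
shift(.095,.19);angle('w4');plot('w4p')"
```

```text
t 6.03 wheel-frame tcp mm [ -1.   79.4 198.5] shift units [-0.0012  0.0208  0.0114] toolx/y in wheel [[-1.0, 0.01, -0.002], [0.01, 1.0, -0.0]] F [ 1.17  1.63 -0.09]
side phi mod 60: 4.44 stem-like deg: [-123, -121, -119, -117, -115, -115, -114, -114, -112, -112, -109]
top phi mod 60: 2.54 stem-like deg: []
```

View pics/w4p.png

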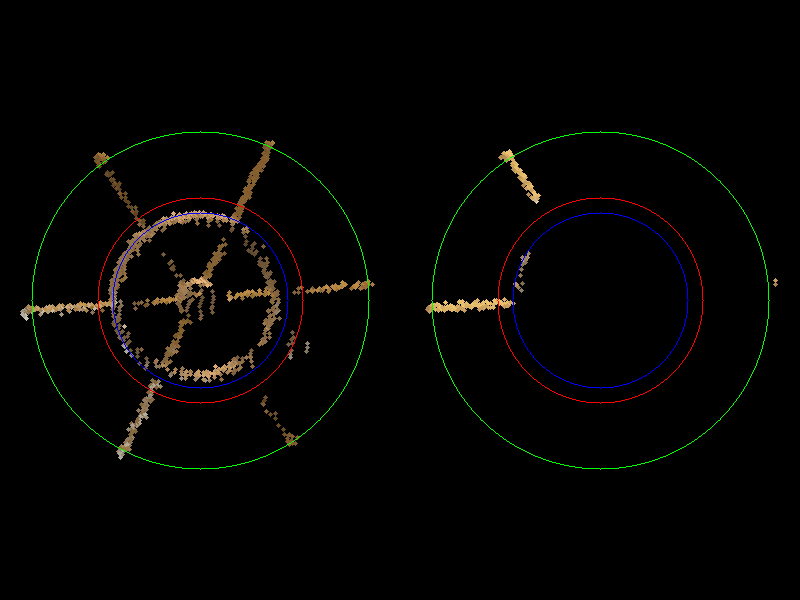

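Stem at (300,345) in the left panel gives phi of about -116 deg, so the next spoke is at -26 deg. I'll check the stand from the side camera, then make the second push with the tip higher.

Emit:
servo_tool(rows=[[[0,0.0275,0],0],[[0,0.0275,0.06],0],[[0,0.0275,0.115],0],[[0,0.0275,0.115],0],[[0,0.014,0.114],0]])

```text
time: 6.85
eef_pos: [0.5807, 0.0428, 0.2967]
eef_rot: [0.001, -0.055, 0.998, 0.0]
force: [-0.5, -1.0, 0.4]
width: -0.0002
finger_force: 0.0
```

```bash
cat >> h.py <<'E'
def foot():
    p,d=imaging.capture("side");q=cloud("side",d);hsv=cv2.cvtColor(p,cv2.COLOR_BGR2HSV)
    m=(hsv[...,1]<60)&(hsv[...,2]>120)&(abs(q[...,2]-.02)<.012)&(abs(q[...,0]-.59)<.15)&(abs(q[...,1]+.045)<.15)
    print("foot (start 592.0,-47.0,6.74)",cv2.minAreaRect((q[m][:,:2]*1000).astype(np.float32)))
E
python3 -c "
from h import *
shift(.085,.114);foot()"
```

```text
t 6.85 wheel-frame tcp mm [ -0.3  88.5 113.7] shift units [-0.0004 -0.0046 -0.0003] toolx/y in wheel [[-1.0, 0.008, -0.002], [0.008, 1.0, 0.0]] F [-0.45 -0.99  0.39]
foot (start 592.0,-47.0,6.74) ((592.1284790039062, -46.141685485839844), (139.11337280273438, 219.83428955078125), 6.939563274383545)
```

Emit:
servo_tool(rows=[[[0,-0.013,-0.003],0],[[0,-0.026,-0.006],0],[[0,-0.039,-0.01],0],[[0,-0.052,-0.013],0],[[0,-0.065,-0.015],0]])

```text
time: 7.52
eef_pos: [0.5853, -0.0062, 0.3065]
eef_rot: [0.0, -0.055, 0.998, -0.0]
force: [-0.2, 1.5, 0.2]
width: -0.0001
finger_force: 0.6
```

```bash
python3 -c "
from h import *
shift(-.01,.121)"
```

```text
t 7.53 wheel-frame tcp mm [ -1.4  39.2 123.5] shift units [-0.0025 -0.0656  0.0033] toolx/y in wheel [[-1.0, 0.008, -0.0], [0.008, 1.0, -0.0]] F [-0.22  1.49  0.2 ]
```

Emit:
servo_tool(rows=[[[0,-0.013,-0.001],0],[[0,-0.026,-0.001],0],[[0,-0.039,-0.001],0],[[0,-0.052,0.001],0],[[0,-0.064,0.003],0]])

```text
time: 8.15
eef_pos: [0.5906, -0.0539, 0.3039]
eef_rot: [-0.0, -0.055, 0.998, -0.0]
force: [0.4, 1.6, 0.0]
width: -0.0
finger_force: 0.5
```

Emit:
servo_tool(rows=[[[0,-0.013,0.006],0],[[0,-0.026,0.013],0],[[0,-0.039,0.02],0],[[0,-0.05,0.027],0],[[0,-0.054,0.029],0]])

```text
time: 8.78
eef_pos: [0.5948, -0.0941, 0.2817]
eef_rot: [-0.0, -0.055, 0.999, 0.0]
force: [-0.9, 0.6, 1.3]
width: -0.0001
finger_force: 0.5
```

```bash
python3 -c "
from h import *
shift(-.054,.097)
angle('w5')"
```

```text
t 8.78 wheel-frame tcp mm [ -2.4 -49.1  98.7] shift units [-0.0033 -0.0065  0.0023] toolx/y in wheel [[-1.0, 0.009, 0.001], [0.009, 1.0, 0.0]] F [-0.91  0.64  1.26]
side phi mod 60: 0.49 stem-like deg: [-67, -63, -63, -62, -60, -58, -57, -57, -57, -56, -55, -55, -55, -55, -54, -53, -53, -52, -52, -51, -51, -51, -51, -51, -51]
top phi mod 60: 1.74 stem-like deg: [-66, -65, -65, -64, -64, -64, -60, -60, -60, -60, -59, -59, -59, -58, -58, -58, -58, -57, -57, -57, -56, -56, -55, -55, -55, -54, -54, -54, -54, -54, -54, -54, -54, -54, -53, -53, -53, -53, -53, -53, -52, -52, -52, -52, -51, -51, -51, -51, -51, -51, -51, -50, -50, -50, -50, -50]
```

Emit:
servo_tool(rows=[[[0,0.018,0],0],[[0,0.018,-0.065],0],[[0,0.018,-0.125],0],[[0,0.1,-0.125],0],[[0,0.18,-0.125],0]])

```text
time: 9.5
eef_pos: [0.5798, 0.0432, 0.3769]
eef_rot: [0.001, -0.055, 0.998, 0.0]
force: [2.4, -0.5, 0.3]
width: -0.0001
finger_force: 0.0
```

Emit:
servo_tool(rows=[[[0,0.022,0],0],[[0,0.022,0.05],0],[[0,0.022,0.11],0],[[0,0.022,0.11],0]])

```text
time: 10.0
eef_pos: [0.5761, 0.0575, 0.2909]
eef_rot: [-0.003, -0.055, 0.998, -0.0]
force: [0.9, -0.1, 0.4]
width: 0.0
finger_force: 0.0
```

```bash
python3 -c "
from h import *
shift(.085,.114);foot()
angle('w6')"
```

```text
t 10.0 wheel-frame tcp mm [ -3.  103.6 107.9] shift units [-0.0042 -0.0247 -0.0081] toolx/y in wheel [[-1.0, 0.008, 0.006], [0.008, 1.0, -0.001]] F [ 0.86 -0.08  0.41]
foot (start 592.0,-47.0,6.74) ((591.7650146484375, -45.79832458496094), (138.6421661376953, 221.7344512939453), 6.991330146789551)
side phi mod 60: 1.52 stem-like deg: [-66, -64, -62, -62, -60, -59, -59, -58, -57, -57, -57, -55, -55, -54, -54, -53, -52, -52, -52, -52, -52, -52, -51, -51, -51, -51, -50, -50]
top phi mod 60: 0.29 stem-like deg: []
```

Emit:
servo_tool(rows=[[[0.003,-0.013,-0.004],0],[[0.003,-0.026,-0.009],0],[[0.003,-0.039,-0.013],0],[[0.003,-0.052,-0.016],0],[[0.003,-0.065,-0.019],0]])

```text
time: 10.78
eef_pos: [0.5815, 0.0076, 0.308]
eef_rot: [0.0, -0.055, 0.998, 0.0]
force: [-0.0, 1.0, 0.6]
width: -0.0002
finger_force: 0.6
```

Emit:
servo_tool(rows=[[[0,-0.013,-0.003],0],[[0,-0.026,-0.004],0],[[0,-0.039,-0.004],0],[[0,-0.052,-0.004],0],[[0,-0.062,-0.004],0]])

```text
time: 11.4
eef_pos: [0.5866, -0.0385, 0.3107]
eef_rot: [-0.0, -0.055, 0.998, -0.0]
force: [0.7, 1.4, -1.1]
width: 0.0002
finger_force: 0.5
```

```bash
python3 -c "
from h import *
shift(.006,.124)
angle('w7')"
```

```text
t 11.4 wheel-frame tcp mm [ -4.    7.  127.7] shift units [-0.0053 -0.0013  0.0049] toolx/y in wheel [[-1.0, 0.009, 0.0], [0.009, 1.0, -0.0]] F [ 0.68  1.42 -1.15]
side phi mod 60: -25.78 stem-like deg: [-29, -28, -27, -27, -26, -26, -25, -25, -24, -24, -23, -22, -22, -21, -21, -21, -21, -20, -20, -20, -20, -20, -20, -20, -19, -19, -19, -19, -19, -18, -18, -18, -18, -17, -17, -17]
top phi mod 60: -22.28 stem-like deg: [-31, -31, -31, -31, -29, -29, -29, -29, -29, -29, -28, -28, -28, -27, -27, -27, -26, -26, -26, -26, -26, -25, -25, -25, -24, -24, -24, -23, -23, -23, -22, -22, -22, -22, -22, -22, -21, -21, -21, -21, -20, -20, -19, -19, -19, -19, -18, -18, -18, -17]
```

Emit:
servo_tool(rows=[[[0,0.012,0],0],[[0,0.012,-0.05],0],[[0,0.012,-0.09],0],[[0,0.09,-0.09],0],[[0,0.17,-0.09],0]])

```text
time: 12.12
eef_pos: [0.5722, 0.0909, 0.3788]
eef_rot: [0.001, -0.055, 0.999, 0.0]
force: [1.2, 1.3, -0.2]
width: 0.0004
finger_force: 0.0
```

Emit:
servo_tool(rows=[[[0,0.038,0],0],[[0,0.038,0],0],[[0,0.038,0],0]])

```text
time: 12.5
eef_pos: [0.5693, 0.1171, 0.3783]
eef_rot: [-0.0, -0.055, 0.998, -0.0]
force: [0.4, -0.7, -0.1]
width: -0.0001
finger_force: 0.0
```

```bash
python3 -c "
from h import *
shift(.160,.073);foot()
angle('w8')"
```

```text
t 12.5 wheel-frame tcp mm [ -2.8 163.6 195.3] shift units [-0.0038 -0.0046  0.1631] toolx/y in wheel [[-1.0, 0.008, 0.0], [0.008, 1.0, -0.001]] F [ 0.36 -0.69 -0.06]
foot (start 592.0,-47.0,6.74) ((591.9598388671875, -45.76414489746094), (139.8493194580078, 219.0891571044922), 6.56395149230957)
side phi mod 60: -24.62 stem-like deg: [-29, -28, -28, -26, -26, -26, -25, -25, -25, -25, -25, -23, -22, -21, -21, -21, -21, -21, -20, -20, -20, -20, -20, -19, -19, -19, -19, -19, -19, -18, -18, -18, -17, -17, -17, -16, -16, -16, -16, -16, -16, -16]
top phi mod 60: -26.05 stem-like deg: [-32, -32, -32, -31, -30, -30, -29, -29, -29, -29, -28, -28, -28, -28, -28, -28, -27, -27, -27, -26, -26, -26, -26, -26, -25, -25, -25, -24, -24, -24, -24, -23, -23, -23, -22, -22, -22, -22, -22, -21, -21, -21, -21, -21, -20, -20, -20, -20, -19, -19, -19, -19, -18, -18, -18, -18, -17, -17, -17]
```

Emit:
servo_tool(rows=[[[-0.003,0,0.055],0],[[-0.003,0,0.11],0],[[-0.003,0,0.16],0],[[-0.003,-0.012,0.16],0],[[-0.003,-0.024,0.156],0]])

```text
time: 13.28
eef_pos: [0.5745, 0.0983, 0.2629]
eef_rot: [0.001, -0.054, 0.999, -0.0]
force: [1.2, -0.8, 0.4]
width: 0.0002
finger_force: 0.0
```

Emit:
servo_tool(rows=[[[0,-0.012,-0.006],0],[[0,-0.024,-0.014],0],[[0,-0.036,-0.022],0],[[0,-0.048,-0.03],0],[[0,-0.054,-0.034],0]])

```text
time: 13.9
eef_pos: [0.5786, 0.0661, 0.291]
eef_rot: [0.002, -0.058, 0.998, 0.005]
force: [-7.9, 20.2, 19.3]
width: -0.0001
finger_force: 12.7
```

```bash
python3 -c "
from h import *
shift(.096,.105)
angle('w9')"
```

```text
t 13.9 wheel-frame tcp mm [  0.5 111.8 108. ] shift units [ 0.0006 -0.0211  0.0038] toolx/y in wheel [[-1.0, 0.002, -0.005], [0.002, 1.0, 0.009]] F [-7.92 20.17 19.25]
side phi mod 60: -13.68 stem-like deg: [-22, -21, -20, -20, -18, -15, -14, -13, -13, -13, -13, -13, -13, -13, -13, -12, -12, -11, -11, -9, -9, -9, -9, -8, -8, -8, -8, -8, -8, -8, -7, -7, -7, -6, -6, -6, -6, -6, -6, -6, -6, -5, -5, -5, -5, -5]
top phi mod 60: -15.17 stem-like deg: [-6]
```

The tip rode up onto the ball (20 N) because I raised it too fast. I'll back off and redo the push lower.

Emit:
servo_tool(rows=[[[0,0.02,-0.02],0],[[0,0.05,-0.03],0],[[0,0.06,-0.03],0],[[0,0.06,-0.03],0]])

```text
time: 14.5
eef_pos: [0.5731, 0.1041, 0.3093]
eef_rot: [-0.0, -0.055, 0.998, -0.0]
force: [-0.3, -1.6, 0.5]
width: -0.0001
finger_force: 0.0
```

```bash
python3 -c "
from h import *
shift(.145,.085);foot()
angle('w10');plot('w10p')"
```

```text
t 14.5 wheel-frame tcp mm [ -0.6 150.2 126.3] shift units [-0.0008 -0.0069  0.0551] toolx/y in wheel [[-1.0, 0.008, 0.0], [0.008, 1.0, -0.0]] F [-0.28 -1.57  0.5 ]
foot (start 592.0,-47.0,6.74) ((592.0844116210938, -46.33173370361328), (139.0643768310547, 220.18589782714844), 7.016632556915283)
side phi mod 60: -13.37 stem-like deg: [-21, -21, -19, -19, -18, -14, -14, -14, -14, -13, -13, -13, -13, -12, -12, -12, -12, -11, -11, -10, -9, -9, -9, -9, -8, -8, -8, -8, -8, -7, -7, -7, -7, -7, -6, -6, -6, -6, -6, -6, -5, -5, -5, -5, -5, -5]
top phi mod 60: -14.5 stem-like deg: [-21, -21, -20, -20, -20, -20, -19, -19, -19, -19, -19, -18, -18, -18, -17, -17, -17, -17, -16, -16, -16, -16, -15, -15, -15, -15, -15, -14, -14, -13, -13, -13, -13, -13, -13, -12, -12, -12, -12, -12, -11, -11, -11, -11, -11, -11, -10, -10, -10, -9, -9, -9, -9, -9, -8, -8, -8, -8, -7, -7, -7, -7, -6, -6]
```

View pics/w10p.png

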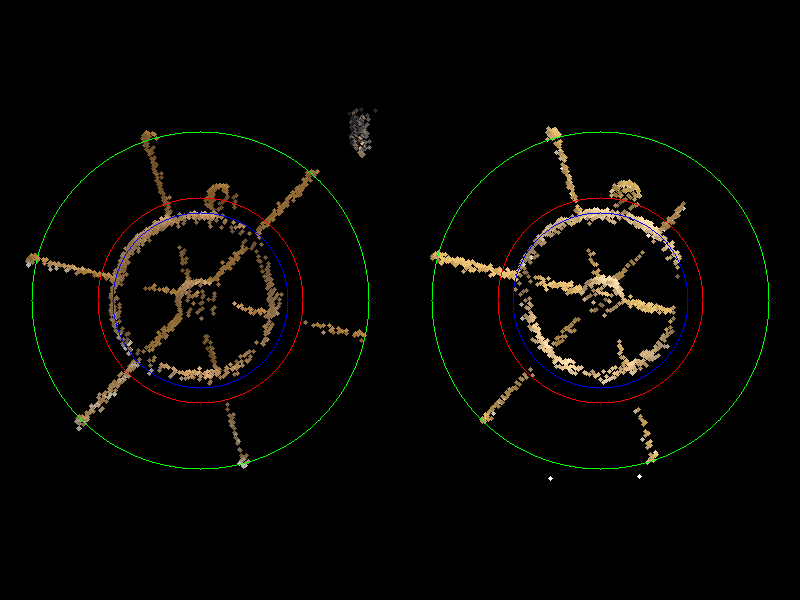

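The plot shows the stem at (218,190) in the left panel, leaning 14 deg to +y. The pushing spoke's ball is at (313,172). The stand hasn't moved.

Emit:
servo_tool(rows=[[[0,-0.004,0.03],0],[[0,-0.008,0.055],0],[[0,-0.02,0.055],0],[[0,-0.03,0.055],0],[[0,-0.04,0.054],0]])

```text
time: 15.38
eef_pos: [0.577, 0.0737, 0.2698]
eef_rot: [0.001, -0.055, 0.998, 0.0]
force: [-1.7, 8.0, 7.0]
width: 0.0
finger_force: 4.6
```

Emit:
servo_tool(rows=[[[0,-0.01,-0.005],0],[[0,-0.02,-0.011],0],[[0,-0.028,-0.016],0],[[0,-0.028,-0.016],0]])

```text
time: 15.88
eef_pos: [0.579, 0.0523, 0.2813]
eef_rot: [0.0, -0.054, 0.999, -0.0]
force: [0.6, -0.2, 1.0]
width: 0.0001
finger_force: 0.0
```

```bash
python3 -c "
from h import *
shift(.092,.102)
angle('w11')"
```

```text
t 15.88 wheel-frame tcp mm [-0.8 98.1 98.3] shift units [-0.0012 -0.0082 -0.005 ] toolx/y in wheel [[-1.0, 0.01, -0.001], [0.01, 1.0, -0.001]] F [ 0.57 -0.19  1.02]
side phi mod 60: -2.94 stem-like deg: [-8, -8, -6, -6, -6, -3, -2, -2, -2, -2, -2, -1, -1, -1, 0, 0, 0, 0, 1, 1, 1, 1, 2, 2, 3, 3, 3, 3, 4, 4, 4, 5, 5, 5, 5, 5, 5, 5, 5, 5, 6, 6, 6, 6]
top phi mod 60: -4.1 stem-like deg: [1, 1, 2, 2, 2, 2, 2, 3, 3, 3, 3, 4, 4, 4, 5]
```

Emit:
servo_tool(rows=[[[0,-0.003,-0.002],0],[[0,-0.006,-0.003],0],[[0,-0.009,-0.004],0],[[0,-0.009,-0.004],0],[[0,0.02,-0.004],0]])

```text
time: 16.6
eef_pos: [0.5774, 0.0662, 0.2839]
eef_rot: [0.0, -0.053, 0.999, -0.001]
force: [0.0, 0.2, 0.5]
width: -0.0002
finger_force: 0.0
```

Emit:
servo_tool(rows=[[[0,0.04,0],0],[[0,0.07,-0.05],0],[[0,0.12,-0.1],0],[[0,0.15,-0.14],0],[[0,0.15,-0.14],0]])

```text
time: 17.23
eef_pos: [0.5653, 0.1826, 0.391]
eef_rot: [0.002, -0.057, 0.998, 0.001]
force: [-0.3, 0.2, 0.3]
width: -0.0
finger_force: 0.0
```

```bash
python3 -c "
from h import *
shift(.2,.2);foot()
angle('w12');plot('w12p')
for n,q,c in wheelpts('w13'):
    r=np.hypot(q[:,1],q[:,2]-.183);m=(r>.108)&(r<.153)&(q[:,2]>.05);th=np.degrees(np.arctan2(-q[m,1],q[m,2]-.183)); d=(th-30+30)%60-30
    k=np.round((th-d)).astype(int); print(n,[(i,round(np.median(d[k==i]),1),int((k==i).sum())) for i in np.unique(k)])
"
```

```text
t 17.23 wheel-frame tcp mm [  1. 229. 208.] shift units [ 0.0011 -0.0388  0.0105] toolx/y in wheel [[-1.0, 0.005, -0.004], [0.005, 1.0, 0.002]] F [-0.34  0.17  0.31]
foot (start 592.0,-47.0,6.74) ((592.0521850585938, -46.25517272949219), (139.78924560546875, 221.7304229736328), 6.832125186920166)
side phi mod 60: 0.33 stem-like deg: [-8, -7, -6, -3, -2, -2, -2, -2, -2, -1, -1, 0, 0, 1, 2, 2, 2, 2, 2, 2, 2, 3, 4, 4, 4, 4, 4, 5, 5, 5, 5, 5, 6, 6, 6, 6, 6, 7, 7, 7, 7, 7, 8, 8, 8, 9, 9, 9, 9, 9, 9]
top phi mod 60: 0.67 stem-like deg: [-8, -7, -7, -7, -7, -6, -6, -6, -6, -6, -5, -5, -5, -4, -4, -4, -4, -3, -3, -3, -3, -3, -2, -2, -2, -2, -2, -2, -1, -1, -1, -1, -1, 0, 0, 0, 1, 1, 1, 1, 2, 2, 2, 2, 3, 3, 3, 3, 4, 4, 4, 4, 5, 5, 5, 5, 6, 6, 7, 7, 7, 7]
side [(np.int64(-150), np.float64(-1.3), 18), (np.int64(-90), np.float64(1.4), 32), (np.int64(-30), np.float64(2.1), 68), (np.int64(30), np.float64(2.5), 49), (np.int64(90), np.float64(-0.3), 64), (np.int64(150), np.float64(-1.0), 58)]
top [(np.int64(-150), np.float64(2.7), 35), (np.int64(-90), np.float64(2.3), 72), (np.int64(-30), np.float64(1.5), 50), (np.int64(30), np.float64(-1.3), 71), (np.int64(90), np.float64(-0.8), 66), (np.int64(150), np.float64(-0.4), 22)]
```

View pics/w12p.png

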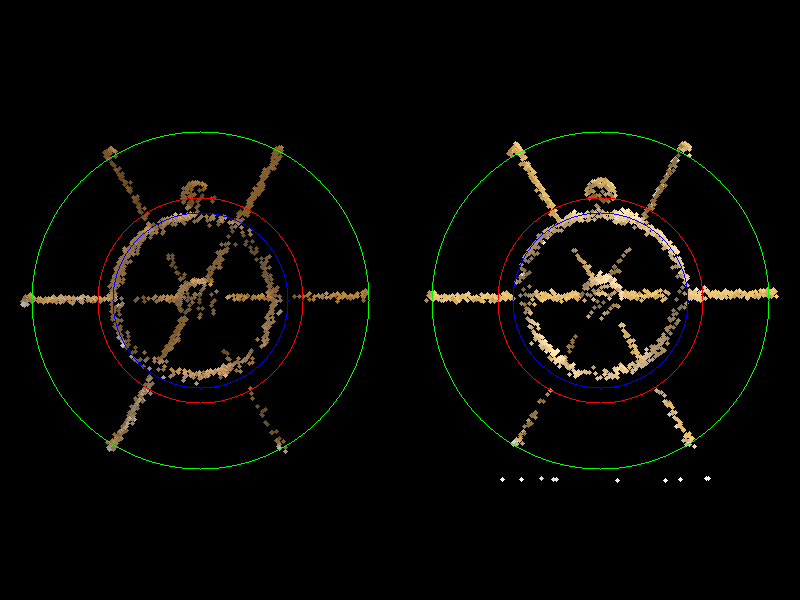

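In both panels the stem is straight up, at (197,190) and (600,187), about 0.5 deg off. The wheel is at rest, the finger is well clear and the stand hasn't moved. Handing in now.

```bash
python3 -c "
from rig import bot
print(bot.sign_off())"
```

```text
the job is handed in; nothing more can be done
None
```

The job is handed in: after several separate fingertip pushes on the spokes, the stem points straight up (about 0.5° off by the cameras), the finger is clear, and the stand is within about 1 mm of where it started. Two of the pushes briefly pressed harder than planned on a spoke's ball, up to about 55 N at the wrist.

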